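Lock the chip cutter's blade grid with the hex key

TASK

Lock the blade grid of the chip cutter: take the thick T-handled hex key out of its stand, seat it fully home in the hex socket of the lock screw, and only then turn it clockwise (seen from above) about a sixth of a turn to its stop, so that the lug on the screw lies over the grid's frame. Leave the thick key standing upright and fully home in the screw, let go of it, and leave the thin key in its stand.

Things in the scene. Friction and masses are not known exactly. Their poses are not given: they have to be found in the camera images.
- thick_key_grip (a point): Centre of the thick key's black T-bar (mm: 90 long on x, 16 thick on y, 26 high; 98 above worktop). Below it a steel hex shaft, 18 across flats, upright (z up), ends 88 under this point, last 10 tapering to half width; hex corners along x and every 60 deg. 0.25 kg. Stands loose, 35 deep, in a round hole of a grey block 60x60x45, left or right of the cutter; thin key on the other side
- lock_socket (a point): Mouth centre, 57 mm above worktop, of the vertical hex hole in the lock screw, a 45 dia. steel cylinder on the fixed cutter bed beside the square blade grid (92x92). Hole 19.6 across flats, 42 deep, top 12 flared to 31.6. z up; turns with the screw; hex corners along x and every 60 deg. Key fully home: bar centre 46 above. Lug on rim starts beside the grid, locked: over its frame
- lock (a joint): Turn of the lock screw, rad, growing clockwise seen from above: 0 unlocked, hard stop at 1.05 (60 deg) locked; starts at 0 to 0.15. Steady friction about 0.12 N m; stays where left. The key has about 10 deg play either way in the hole, so the key must turn up to 20 deg farther than the screw
- thin_key_grip (a point): Centre of the T-bar of the thin key, a bystander that stays in its own grey block: black bar (mm) 56 long, 12 thick, 26 high, shaft 9 across flats, too thin for the lock screw. 98 above the worktop

How it is judged:
By the outcome, as a careful person would: the job done as asked, in the order asked, and still so for the second after the job is handed in, with the robot touching nothing.
It also fails if it takes over 45 s, if anything falls off the work surface, if the arm or the gripper's body presses on something with over 40 N, if the wrist force passes 120 N, or if a joint passes its speed limit or range.

ROBOT

A 6-joint arm with a two-finger parallel gripper is mounted at the origin on the work surface; the furniture and walls round the work are solid. World frame = base frame: x ahead of the robot, y to its left, z up, the work surface at z = 0. Lengths are in mm, angles in rad, forces in N, time in s.
With the tool pointing down it reaches from about 350 to 775 mm from the base axis. Payload 7.3 kg.
Tool frame: the origin (TCP) lies on the centre line of the jaws, within the pads' length; the fingertips stand 22 mm ahead of it and the grasp point (between the pads) lies 3 mm ahead of it; z points along the fingers, y is the direction in which the jaws open and shut (so a half turn about z gives the same grasp; the last joint's range is limited). The gripper opens to 92 mm and grips with 3 to 60 N. Pads are 19 mm wide; open, the fingers measure 130 mm over their backs; the gripper's body (75 mm by 190 mm) begins 47 mm behind the grasp point.
Start: joints at [0.999, 0.342, 1.524, -0, 1.275, -0.146], TCP at [216.838, 478.146, 248.741] pointing down, gripper open.
Joint ranges: [-2.53, 2.53], [-0.77, 2.02], [0.04, 2.7], [-1, 4.14], [0.28, 2.66], [-3.11, 3.11]. Speed limits (rad/s): [2.57, 2.57, 3.14, 3.14, 3.14, 3.14].

INTERFACE

Orientations are given as [roll, pitch, yaw] about the fixed x, y, z axes, in that order (R = Rz(yaw) Ry(pitch) Rx(roll)).
In Python, from plant import get_obs, capture, bot, spot_in gives the robot as it stands.
- The arm moves only by the shell command python3 -m handwheel 'ROWS' [OPENING]. ROWS is JSON, a list of rows, each a list of 2 entries, a list of its own where there are three numbers: the shift along the world's x, y, z in mm, then the turn, a rotation vector about the world's x, y, z in rad. In form: [[[x, y, z], [wx, wy, wz]], ...]. A call has 1 to 12 rows; each row shifts and turns the commanded pose from where the row before left it; what a row does not reach is not made up. A row lasts 1/8 s, in which the tool goes at most 62.5 mm and 10.7 degrees, less where a joint would pass 70% of its speed; a pose out of reach is approached as far as the arm can. A call is refused whole if a number of a shift passes 62.5 or a number of a turn 0.188, either way. A call with a gripper value outside its range is refused whole. OPENING is the closure, from 0 (fully open) to 1 (shut), set as the call begins (- or left out, the last holds). The fingers move at their own pace and stop on an object; the grip force is fixed at half the most. Time passes only in rows, so rows that do not move let the fingers close. It gives the time, the measured TCP pose, the force and the opening at its end, in the units of the state.
- get_obs(): the state, without advancing time (a new reading comes with each control period).
- capture(name): name is "scene" or "top" or "wrist"; returns a dict with "img" (480x640x3 uint8, red, green, blue), "fx", "fy", "cx", "cy" (pixels), "cam_to_world" (4x4, takes a point from camera to world coordinates). Camera axes: x right, y up, looking along -z (the intrinsics and any distortion apply to the point x, -y, -z); pixel columns grow to the right and rows downward; lengths in mm; the calibration is good to about 2 mm. The wrist camera is an equidistant fisheye: a pixel r from the principal point sees the ray r / f radians off the axis. A picture is of the moment at which its call begins. There is no depth.
- bot.close_job(): hands the job in, once; it reports no verdict.
Trained networks look in the newest picture that a camera, given by its name, has taken for a name from the list of things; names that differ only in an ending like _2 or _b are one class to them, and where a whole thing is asked for, a point or a joint stands for the part that bears it (a point fixed in the world has none). Each returns a list of dicts, best first, with "score" (0 to 1); they miss things now and then, are a little off and sometimes report something else, mostly with a low value. They report only what shows in the picture. A call takes as long as a camera call.
- spot_in(thing, camera): "xyz" ([x, y, z] in mm, in the coordinates of the camera as it stood for that picture, good to about 4 mm: the middle of the surface that is visible of it).
The state is a dict: "time": time; "joint_positions": joint angles; "dq": joint speeds; "tau": joint torques, N m; "tool_pos": TCP position; "tcp_rot": TCP orientation; "contact_force": force on the tool from outside, world axes, zero at the start; "moment": the same for the moment, N m; "grip_width": finger opening in mm.
Only numpy, scipy, OpenCV 4.12 (cv2) and the standard library are available. Lean on these libraries where they do the work, as an engineer would, in place of code of your own. Each camera call takes 0.05 s, during which the arm holds its last target. There are 200 camera calls.

## Working session

There is one attempt and no reset: what is moved stays moved. The work goes in short steps, Python scripts to look and compute and a shell command to move; the robot and the scene stay as the last step left them, time stands still between calls to the robot, and variables do not carry over. Pictures are saved under pics/ and viewed, about 8 in all and at most 12, crops included, and the job is handed in when it is done.

```bash
mkdir -p pics; cat > h.py <<'E'
import numpy as np, cv2
from plant import get_obs, capture, bot, spot_in
def snap(cam,name=None):
    c=capture(cam)
    if name: cv2.imwrite(f'pics/{name}.png',c['img'][:,:,::-1])
    return c
def tow(c,p): return (np.array(c['cam_to_world'])@np.r_[p,1])[:3]
def ray(c,u,v):
    # pinhole; returns origin, dir
    M=np.array(c['cam_to_world']); d=np.array([(u-c['cx'])/c['fx'],-(v-c['cy'])/c['fy'],-1])
    return M[:3,3],M[:3,:3]@d
def atz(c,u,v,z):
    o,d=ray(c,u,v); return o+d*(z-o[2])/d[2]
def proj(c,p):
    M=np.linalg.inv(np.array(c['cam_to_world'])); q=(M@np.r_[p,1])[:3]
    return c['cx']-c['fx']*q[0]/q[2], c['cy']+c['fy']*q[1]/q[2]
E
python3 - <<'E'
from h import *
o=get_obs(); print(o['time'],o['tool_pos'],o['tcp_rot'],o['grip_width'])
for cam in ['scene','top']:
    c=snap(cam,cam+'1'); print(cam,c['fx'],np.round(np.array(c['cam_to_world'])[:3,3]))
    for t in ['thick_key_grip','lock_socket','lock','thin_key_grip']:
        for r in spot_in(t,cam)[:2]: print(t,round(r['score'],2),np.round(tow(c,r['xyz']),1), np.round(proj(c,tow(c,r['xyz']))))
E
```

```text
0.0 [216.62518432 477.81693319 248.05010028] [-3.14010038e+00 -2.18271087e-04  2.71578668e+00] 92.06330022386764
scene 613.2510812295294 [-923.  -57.  686.]
thick_key_grip 0.53 [ 363.3 -287.3  101.1] [442. 232.]
top 575.0165987952852 [ 207.  -14. 1246.]
thick_key_grip 0.63 [ 367.1 -287.1  112.1] [474. 262.]
lock_socket 0.83 [467.6 -22.3  52.5] [338. 221.]
lock 0.91 [468.8 -26.1  52.5] [340. 220.]
thin_key_grip 0.75 [362.4 327.  111.9] [165. 268.]
```

View pics/top1.png

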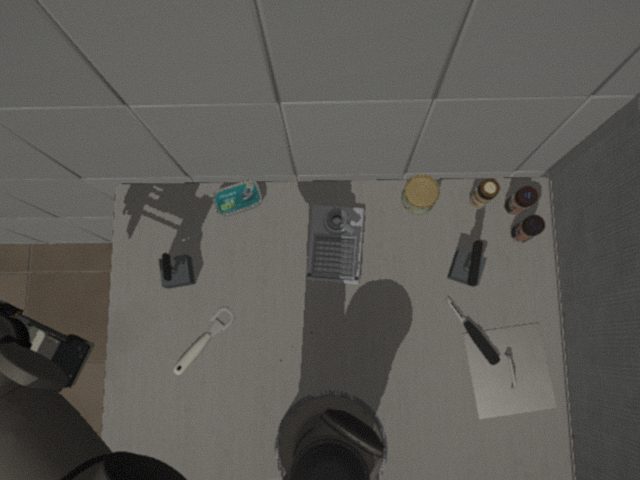

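View pics/scene1.png

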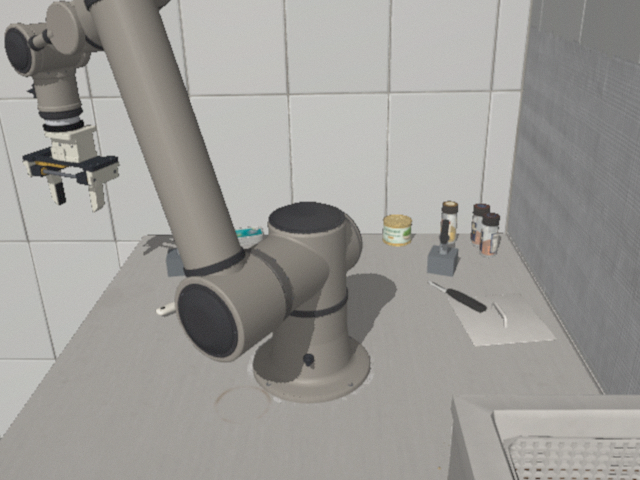

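```bash
python3 - <<'E'
from h import *
c=snap('top'); 
for u,v in [(300,180),(450,180),(310,205),(366,205)]: print(u,v,np.round(atz(c,u,v,0)))
im=c['img'][:,:,::-1]
a=cv2.resize(im[195:290,300:375],None,fx=5,fy=5,interpolation=2)
b=cv2.resize(im[225:295,440:495],None,fx=5,fy=5,interpolation=2)
h=max(a.shape[0],b.shape[0]); pad=lambda x:cv2.copyMakeBorder(x,0,h-x.shape[0],0,0,0)
o=np.hstack([pad(a),pad(b)]); o=cv2.convertScaleAbs(o,alpha=1.6); cv2.imwrite('pics/crop1.png',o); print(o.shape)
E
```

```text
300 180 [574.  63.   0.]
450 180 [ 569. -272.    0.]
310 205 [516.  40.   0.]
366 205 [514. -84.   0.]
(475, 650, 3)
```

View pics/crop1.png

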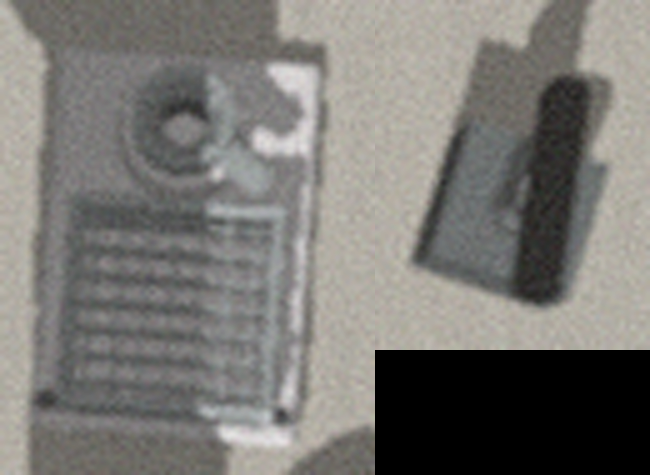

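```bash
python3 -m handwheel '[[[25,-52,0],[0,0,0.036]],[[25,-52,0],[0,0,0.036]],[[25,-52,0],[0,0,0.036]],[[25,-52,0],[0,0,0.036]],[[25,-52,0],[0,0,0.036]],[[25,-52,0],[0,0,0.036]],[[25,-52,0],[0,0,0.036]],[[25,-52,0],[0,0,0.036]],[[-9,-58,0],[0,0,0]],[[-9,-58,0],[0,0,0]],[[-9,-58,0],[0,0,0]]]' 0
python3 -m handwheel '[[[-9,-58,0],[0,0,0]],[[-9,-58,0],[0,0,0]],[[-9,-58,0],[0,0,0]],[[0,0,0],[0,0,0]]]'
python3 - <<'E'
from h import *
o=get_obs(); print(o['time'],o['tool_pos'],o['tcp_rot'],o['joint_positions'])
c=snap('wrist','w1'); print({k:c[k] for k in c if k!='img'})
for t in ['thick_key_grip']:
    for r in spot_in(t,'wrist')[:2]: print(t,round(r['score'],2),np.round(tow(c,r['xyz']),1))
E
```

```text
time: 1.92
tool_pos: [389.4, -113.7, 249.0]
tcp_rot: [-3.141, 0.001, 3.004]
contact_force: [0.9, -0.4, -0.2]
grip_width: 91.8
time: 2.42
tool_pos: [362.0, -289.3, 248.5]
tcp_rot: [-3.141, 0.0, 2.999]
contact_force: [0.6, -0.3, 0.5]
grip_width: 91.5
2.425 [ 361.98490617 -289.26733375  248.51276372] [-3.14080022e+00  8.62153811e-05  2.99867228e+00] [-8.39479315e-01  2.29073568e-01  1.68421631e+00 -5.86714576e-04
  1.22772829e+00 -2.26715804e+00]
{'fx': 371.64829954431775, 'fy': 371.64829954431775, 'cx': 324.00155711163063, 'cy': 242.17788223749187, 'cam_to_world': array([[ 1.42291887e-01, -9.48604396e-01, -2.82670690e-01,
         2.86215607e+02],
       [ 9.89823165e-01,  1.35856381e-01,  4.23455498e-02,
        -2.78462495e+02],
       [-1.76655760e-03, -2.85819426e-01,  9.58281866e-01,
         3.85151412e+02],
       [ 0.00000000e+00,  0.00000000e+00,  0.00000000e+00,
         1.00000000e+00]])}
thick_key_grip 0.71 [ 368.8 -290.3  108.8]
```

View pics/w1.png

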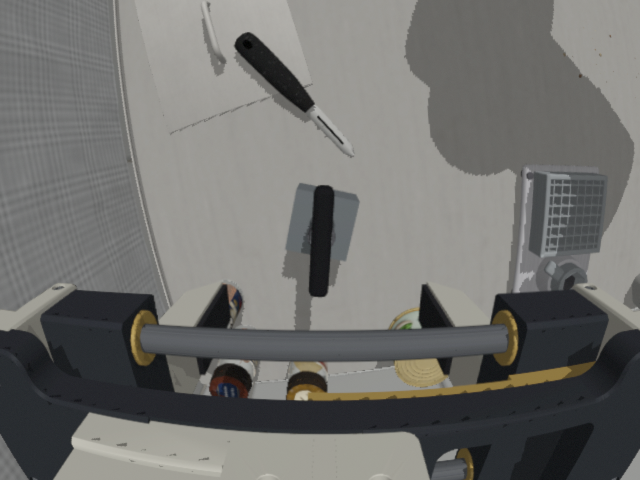

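```bash
cat >> h.py <<'E'
def fish(c,u,v,z):
    M=np.array(c['cam_to_world']); x=(u-c['cx'])/c['fx']; y=(v-c['cy'])/c['fy']; r=np.hypot(x,y); k=np.sin(r)/max(r,1e-9)
    d=M[:3,:3]@np.array([x*k,-y*k,-np.cos(r)]); return M[:3,3]+d*(z-M[2,3])/d[2]
E
python3 - <<'E'
from h import *
c=capture('wrist'); g=c['img'].astype(int).sum(2)
m=np.zeros(g.shape,np.uint8); m[180:298,295:345]=(g[180:298,295:345]<110)
n,l,s,_=cv2.connectedComponentsWithStats(m); i=1+np.argmax(s[1:,4]); v,u=np.where(l==i); print(s[i])
# side centreline by rows
rows=range(200,284,8)
P=[]
for r in rows:
    uu=u[v==r]; P.append(fish(c,uu.mean(),r,108)[:2])
P=np.array(P); d=cv2.fitLine(P.astype(np.float32),2,0,.01,.01).ravel(); print('ang',np.degrees(np.arctan2(d[1],d[0])))
a=fish(c,u[v==v.min()].mean(),v.min(),111);b=fish(c,u[v==v.max()].mean(),v.max(),111); print(a,b,(a+b)/2,np.linalg.norm(a-b))
for X,n in [(523,'a')]: pass
for p,q in [((517,280),(524,180))]: 
    a=fish(c,*p,0);b=fish(c,*q,0);print('cutter',a,b)
for t in ['lock_socket','lock']:
    for r in spot_in(t,'wrist')[:2]: print(t,round(r['score'],2),np.round(tow(c,r['xyz']),1))
E
```

```text
[ 305  186   24  110 2044]
ang -11.535969
[ 323.96637319 -284.44117614  111.        ] [ 410.50194817 -301.81328568  111.        ] [ 367.23416068 -293.12723091  111.        ] 88.26208657481041
cutter [481.69511812 -61.83898727   0.        ] [358.35978464 -53.59248      0.        ]
lock_socket 0.56 [463.5 -26.9  50. ]
lock 0.59 [459.3 -29.5  54.3]
```

```bash
python3 -m handwheel '[[[5.4,-3.4,0],[0,0,-0.058]],[[0,0,-45],[0,0,0]],[[0,0,-45],[0,0,0]],[[0,0,-37],[0,0,0]],[[0,0,-20],[0,0,0]],[[0,0,0],[0,0,0]],[[0,0,0],[0,0,0]]]' 0
python3 -m handwheel '[[[0,0,0],[0,0,0]],[[0,0,0],[0,0,0]],[[0,0,0],[0,0,0]],[[0,0,0],[0,0,0]],[[0,0,0],[0,0,0]],[[0,0,0],[0,0,0]]]' 1
```

```text
time: 3.55
tool_pos: [369.0, -289.1, 102.7]
tcp_rot: [-3.141, 0.001, 2.947]
contact_force: [0.3, -0.5, -0.4]
grip_width: 92.1
time: 4.3
tool_pos: [368.2, -289.3, 101.7]
tcp_rot: [3.141, -0.0, 2.946]
contact_force: [0.6, 0.2, -0.5]
grip_width: 36.6
```

```bash
python3 -m handwheel '[[[0,0,0],[0,0,0]],[[0,0,0],[0,0,0]],[[0,0,0],[0,0,0]],[[0,0,0],[0,0,0]],[[0,0,0],[0,0,0]]]' 1; python3 -c "
from h import *
o=get_obs();print(o['tool_pos'],o['tcp_rot'],o['grip_width'],o['contact_force'],o['moment'])"
```

```text
time: 4.92
tool_pos: [368.2, -289.3, 101.7]
tcp_rot: [3.142, -0.0, 2.946]
contact_force: [0.2, -0.5, -0.2]
grip_width: 21.4
[ 368.23090329 -289.26037084  101.7261123 ] [ 3.14152173e+00 -6.64936952e-06  2.94580028e+00] 21.42543863442447 [ 0.23589176 -0.49854207 -0.23512508] [-0.03448055  0.0074351   0.01314368]
```

```bash
python3 -m handwheel '[[[0,0,0],[0,0,0]],[[0,0,0],[0,0,0]],[[0,0,0],[0,0,0]],[[0,0,0],[0,0,0]]]' 1;python3 -m handwheel '[[[0,0,4],[0,0,0]],[[0,0,16],[0,0,0]],[[0,0,30],[0,0,0]],[[0,0,40],[0,0,0]],[[0,0,0],[0,0,0]]]' 1; python3 - <<'E'
from h import *
o=get_obs();print(o['tool_pos'],o['tcp_rot'],o['grip_width'],o['contact_force'],o['moment'])
c=snap('wrist','w2')
for t in ['thick_key_grip']:
    for r in spot_in(t,'wrist')[:2]: print(t,round(r['score'],2),np.round(tow(c,r['xyz']),1))
c=snap('scene')
a=c['img'][180:280,400:500,::-1]; cv2.imwrite('pics/s2.png',cv2.resize(a,None,fx=4,fy=4))
b=cv2.imread('pics/w2.png'); cv2.imwrite('pics/m2.png',np.hstack([b[:400,160:520],cv2.imread('pics/s2.png')]))
E
```

```text
time: 5.42
tool_pos: [368.2, -289.3, 101.8]
tcp_rot: [3.142, 0.0, 2.946]
contact_force: [0.1, -0.9, -0.5]
grip_width: 21.1
time: 6.05
tool_pos: [369.3, -290.2, 194.3]
tcp_rot: [-3.138, 0.005, 2.946]
contact_force: [-0.2, -1.0, -3.3]
grip_width: 20.8
[ 369.25789243 -290.20412234  194.27750285] [-3.13841945  0.004692    2.94590362] 20.828829846902437 [-0.16470997 -0.98404908 -3.26318515] [ 0.00154022  0.02356852 -0.02294676]
thick_key_grip 0.69 [ 352.5 -284.1  201.1]
```

View pics/m2.png

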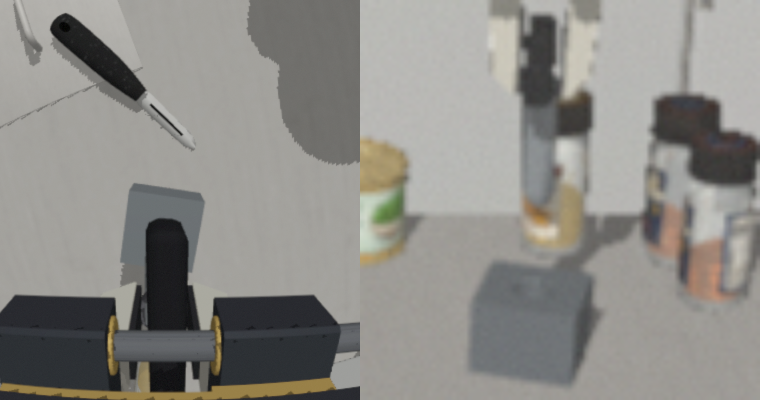

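```bash
python3 -m handwheel '[[[12,25,8],[0,0,0]],[[20,40,8],[0,0,0]],[[20,40,8],[0,0,0]],[[18,40,6],[0,0,0]],[[11,25,0],[0,0,0]],[[0,0,0],[0,0,0]]]' 1
python3 - <<'E'
from h import *
o=get_obs();print(o['tool_pos'],o['tcp_rot'],o['grip_width'])
c=snap('wrist','w3')
for t in ['lock_socket','lock']:
    for r in spot_in(t,'wrist')[:2]: print(t,round(r['score'],2),np.round(tow(c,r['xyz']),1))
b=cv2.imread('pics/w3.png'); cv2.imwrite('pics/w3c.png',cv2.resize(b[130:400,300:620],None,fx=2,fy=2,interpolation=2))
c=capture('top');print(atz(c,336.6,220.6,57))
E
```

```text
time: 6.95
tool_pos: [448.9, -117.4, 220.2]
tcp_rot: [3.14, -0.003, 2.949]
contact_force: [0.4, -0.6, -3.8]
grip_width: 21.4
[ 448.94168394 -117.40961636  220.21848302] [ 3.14049785 -0.00316323  2.94885421] 21.44890128244245
lock_socket 0.72 [475.  -19.9  52.4]
lock 0.55 [469.8 -22.1  55.3]
[467.33293974 -18.2948541   57.        ]
```

View pics/w3c.png

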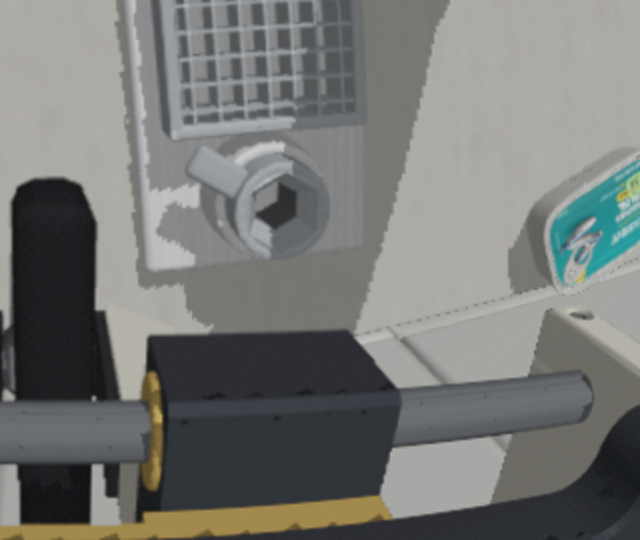

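```bash
python3 - <<'E'
from h import *
c=capture('wrist'); M=np.array(c['cam_to_world']); img=c['img'][:,:,::-1]
def rect(z,cx=470,cy=-21,s=6,W=40):
    n=int(2*W*s); xs=cx+W-np.arange(n)/s; ys=cy+W-np.arange(n)/s   # up=+x, left=+y
    Y,X=np.meshgrid(ys,xs); P=np.stack([X-M[0,3],Y-M[1,3],0*X+z-M[2,3]],-1)@M[:3,:3]
    r=np.hypot(P[...,0],P[...,1]); th=np.arctan2(r,-P[...,2])
    u=c['cx']+c['fx']*th*P[...,0]/r; v=c['cy']-c['fy']*th*P[...,1]/r
    return cv2.remap(img,u.astype(np.float32),v.astype(np.float32),cv2.INTER_CUBIC)
a=rect(57)
for k in range(0,480,60): cv2.line(a,(k,0),(k,6),(0,0,255),1);cv2.line(a,(0,k),(6,k),(0,0,255),1)
cv2.imwrite('pics/rect.png',cv2.convertScaleAbs(a,alpha=1.2))
E
```

```text
(no output)
```

View pics/rect.png

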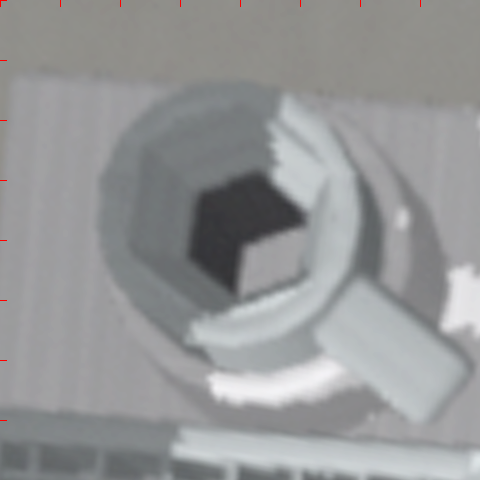

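```bash
python3 - <<'E'
from h import *
c=capture('wrist')
for p in [(480,297),(580,272),(540,282)]: print(np.round(fish(c,*p,0),1))
c=capture('scene')
for p in [(330,234),(500,234)]: print(np.round(atz(c,*p,0),1))
c=capture('top'); g=c['img'].astype(int).sum(2)
for u in (290,390): print(u,[(v,int(g[v,u-4:u+5].mean())) for v in range(172,190)])
E
```

```text
[575.8  33.8   0. ]
[577.8 177.2  -0. ]
[576.1 114.6   0. ]
[577.  -25.9   0. ]
[ 571.4 -475.8    0. ]
290 [(172, 342), (173, 346), (174, 350), (175, 373), (176, 375), (177, 371), (178, 370), (179, 367), (180, 363), (181, 361), (182, 373), (183, 390), (184, 387), (185, 385), (186, 392), (187, 388), (188, 387), (189, 391)]
390 [(172, 219), (173, 182), (174, 160), (175, 157), (176, 160), (177, 149), (178, 152), (179, 151), (180, 146), (181, 146), (182, 149), (183, 156), (184, 167), (185, 166), (186, 168), (187, 163), (188, 153), (189, 153)]
```

```bash
python3 -m handwheel '[[[0,10,0],[0,0,0.178]],[[4,18,0],[0,0,0.178]],[[4,20,0],[0,0,0.178]],[[5,20,-10],[0,0,0.178]],[[5,20,-15],[0,0,0.178]],[[5,10,-15],[0,0,0.175]],[[0,0,0],[0,0,0]],[[0,0,0],[0,0,0]]]' 1
python3 - <<'E'
from h import *
o=get_obs();print(o['tool_pos'],o['tcp_rot'],o['grip_width'],o['contact_force'],o['joint_positions'][5])
c=snap('top');cv2.imwrite('pics/t4.png',cv2.resize(c['img'][150:300,260:430,::-1],None,fx=3.5,fy=3.5,interpolation=2))
b=snap('wrist')['img'][:,:,::-1];cv2.imwrite('pics/w4.png',b)
E
```

```text
time: 8.35
tool_pos: [472.4, -21.8, 182.2]
tcp_rot: [-3.141, 0.0, -2.276]
contact_force: [0.2, 0.2, -2.9]
grip_width: 21.1
[472.38258825 -21.83029967 182.22880406] [-3.14106311e+00  7.92553058e-05 -2.27606951e+00] 21.13601154390022 [ 0.18268216  0.17159784 -2.94783745] -2.644553830691397
```

View pics/w4.png

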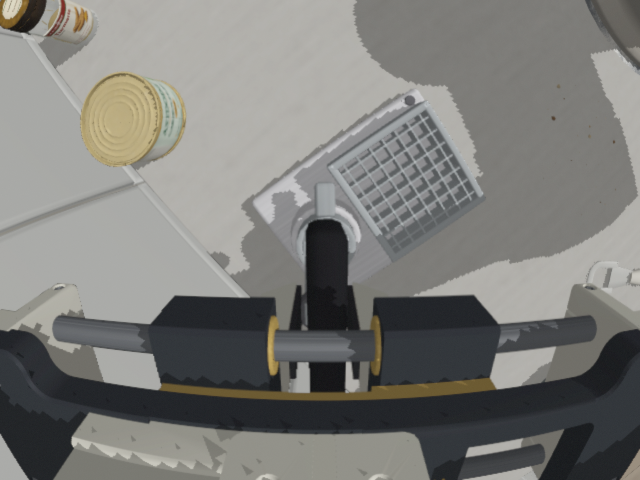

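```bash
python3 -m handwheel '[[[0,0,-15],[0,0,0]],[[0,0,-15],[0,0,0]],[[0,0,-6],[0,0,0]],[[0,0,-4],[0,0,0]],[[0,0,0],[0,0,0]]]' 1
python3 -m handwheel '[[[0,0,-3],[0,0,0]],[[0,0,-3],[0,0,0]],[[0,0,0],[0,0,0]]]' 1;python3 -m handwheel '[[[0,0,-2],[0,0,0]],[[0,0,-2],[0,0,0]],[[0,0,0],[0,0,0]]]' 1
python3 -c "
from h import *
o=get_obs();print(o['tool_pos'],o['tcp_rot'],o['grip_width'],o['contact_force'],o['moment'])"
```

```text
time: 9.07
tool_pos: [472.3, -21.4, 141.9]
tcp_rot: [-3.141, 0.0, -2.273]
contact_force: [0.1, -0.0, -2.3]
grip_width: 21.1
time: 9.45
tool_pos: [472.1, -21.2, 135.5]
tcp_rot: [3.141, -0.0, -2.272]
contact_force: [0.2, 0.1, -2.4]
grip_width: 21.3
time: 9.82
tool_pos: [472.0, -21.1, 131.5]
tcp_rot: [3.141, -0.0, -2.272]
contact_force: [0.2, 0.1, -2.4]
grip_width: 21.2
[471.99409199 -21.14200566 131.52716433] [ 3.14084204e+00 -2.49686826e-04 -2.27236179e+00] 21.157144987305006 [ 0.20417848  0.06690541 -2.41299305] [ 0.20522242  0.20977387 -0.030473  ]
```

```bash
for i in 1 2; do python3 -m handwheel '[[[0,0,-2],[0,0,0]],[[0,0,-2],[0,0,0]],[[0,0,0],[0,0,0]]]' 1;
python3 -c "
from h import *
o=get_obs();print(o['contact_force'],o['moment'])"; done
```

```text
time: 10.2
tool_pos: [471.8, -20.9, 127.6]
tcp_rot: [3.14, -0.0, -2.272]
contact_force: [-2.8, 3.4, 1.7]
grip_width: 21.3
[-2.77360236  3.44993646  1.73669001] [0.73749451 0.81808779 0.05205994]
time: 10.58
tool_pos: [471.4, -20.9, 123.2]
tcp_rot: [3.139, -0.001, -2.272]
contact_force: [-3.5, 3.1, -2.3]
grip_width: 21.2
[-3.5194015   3.0794373  -2.32612901] [0.88863211 0.87482282 0.00102618]
```

```bash
python3 -m handwheel '[[[-0.8,0.8,-2],[0,0,0]],[[0,0,-2],[0,0,0]],[[0,0,0],[0,0,0]]]' 1;
python3 -c "
from h import *
o=get_obs();print(o['contact_force'],o['moment'])"; python3 -m handwheel '[[[0,0,-2],[0,0,0]],[[0,0,-2],[0,0,0]],[[0,0,-2],[0,0,0]],[[0,0,0],[0,0,0]]]' 1;
python3 -c "
from h import *
o=get_obs();print(o['contact_force'],o['moment'])"
```

```text
time: 10.95
tool_pos: [471.3, -20.5, 119.4]
tcp_rot: [3.141, -0.0, -2.272]
contact_force: [-2.3, 1.9, -3.0]
grip_width: 21.2
[-2.26725966  1.90671818 -3.02399486] [0.71358198 0.71883453 0.0273098 ]
time: 11.45
tool_pos: [471.3, -20.5, 113.5]
tcp_rot: [3.141, -0.0, -2.272]
contact_force: [-2.9, 2.8, -2.3]
grip_width: 21.6
[-2.85623262  2.76053285 -2.34496759] [0.74148313 0.75462652 0.05247011]
```

```bash
python3 -m handwheel '[[[-0.7,0.7,-1.5],[0,0,0]],[[0,0,-1.5],[0,0,0]],[[0,0,-1.5],[0,0,0]],[[0,0,0],[0,0,0]]]' 1;
for i in 1 2; do python3 -m handwheel '[[[0,0,-1],[0,0,0]],[[0,0,-1],[0,0,0]],[[0,0,0],[0,0,0]]]' 1;
python3 -c "
from h import *
o=get_obs();print(o['contact_force'],o['moment'])"; done
```

```text
time: 11.95
tool_pos: [470.9, -19.9, 109.1]
tcp_rot: [-3.141, 0.0, -2.272]
contact_force: [-0.5, 1.3, -3.0]
grip_width: 21.3
time: 12.32
tool_pos: [470.8, -19.8, 107.2]
tcp_rot: [-3.142, 0.0, -2.272]
contact_force: [-1.1, 0.8, -2.8]
grip_width: 21.0
[-1.06569236  0.79337362 -2.82948104] [0.32404252 0.30954169 0.00051295]
time: 12.7
tool_pos: [471.5, -19.8, 106.5]
tcp_rot: [-3.14, 0.001, -2.272]
contact_force: [-1.8, 2.4, 9.2]
grip_width: 21.6
[-1.81786816  2.40328299  9.20275077] [ 0.65502047  0.66989943 -0.01160852]
```

```bash
python3 -m handwheel '[[[0,0,0],[0,0,-0.1]],[[0,0,0],[0,0,-0.12]],[[0,0,0],[0,0,-0.12]],[[0,0,0],[0,0,-0.12]],[[0,0,0],[0,0,0]]]' 1;
python3 -c "
from h import *
o=get_obs();print(o['contact_force'],o['moment'])"
python3 -m handwheel '[[[0,0,0],[0,0,-0.12]],[[0,0,0],[0,0,-0.12]],[[0,0,0],[0,0,-0.12]],[[0,0,0],[0,0,-0.12]],[[0,0,0],[0,0,0]]]' 1;
python3 -c "
from h import *
o=get_obs();print(o['contact_force'],o['moment'])"
```

```text
time: 13.32
tool_pos: [471.4, -18.9, 106.5]
tcp_rot: [3.141, 0.003, -2.734]
contact_force: [-2.7, 6.2, 10.2]
grip_width: 21.1
[-2.66916842  6.17612659 10.16433852] [1.54397105 0.63416664 0.09342562]
time: 13.95
tool_pos: [472.1, -18.4, 106.6]
tcp_rot: [3.139, 0.004, 3.069]
contact_force: [-0.9, 9.8, 9.1]
grip_width: 21.3
[-0.87548531  9.84761184  9.0738133 ] [2.22004506 0.04691393 0.13065114]
```

```bash
python3 -m handwheel '[[[0,1.5,0],[0,0,-0.07]],[[0,0,0],[0,0,-0.07]],[[0,0,0],[0,0,0]]]' 1;
for i in 1 ; do python3 -c "
from h import *
o=get_obs();print(o['contact_force'],o['moment'])"
python3 -m handwheel '[[[0,0.5,0],[0,0,-0.05]],[[0,0,0],[0,0,0]],[[0,0,0],[0,0,0]]]' 1; done
python3 -c "
from h import *
o=get_obs();print(o['contact_force'],o['moment'])"
```

```text
time: 14.32
tool_pos: [472.4, -17.6, 106.6]
tcp_rot: [3.14, 0.004, 2.93]
contact_force: [-1.2, 6.3, 7.9]
grip_width: 20.8
[-1.16474132  6.34784827  7.89225325] [ 1.50900806 -0.09127732  0.18619426]
time: 14.7
tool_pos: [472.4, -17.3, 106.6]
tcp_rot: [3.14, 0.004, 2.881]
contact_force: [0.1, 5.4, 6.9]
grip_width: 21.2
[0.09709734 5.44703563 6.86057897] [ 1.21708286 -0.09001621  0.08292469]
```

```bash
for i in 1 2 3; do 
python3 -m handwheel '[[[0,0.5,0],[0,0,-0.04]],[[0,0,0],[0,0,0]],[[0,0,0],[0,0,0]]]' 1 | sed -n 2,3p; 
python3 -c "
from h import *
o=get_obs();print(o['contact_force'],o['moment'])"; done
```

```text
tool_pos: [472.5, -17.1, 106.5]
tcp_rot: [3.14, 0.005, 2.841]
[-0.23592473  4.18480055  7.44321774] [ 0.94208858 -0.21669494  0.14407944]
tool_pos: [472.6, -16.8, 106.6]
tcp_rot: [3.14, 0.005, 2.801]
[-0.08075146  2.94763637  6.29537854] [ 0.69486035 -0.16694337  0.07767188]
tool_pos: [472.6, -16.5, 106.6]
tcp_rot: [3.14, 0.005, 2.761]
[-0.02655318  1.51707353  6.07354328] [ 0.52291512 -0.0576341   0.20838532]
```

```bash
python3 - <<'E'
from h import *
b=snap('wrist')['img'][:,:,::-1];cv2.imwrite('pics/w5.png',cv2.resize(b[80:430,150:500],None,fx=1.6,fy=1.6))
E
```

```text
(no output)
```

View pics/w5.png

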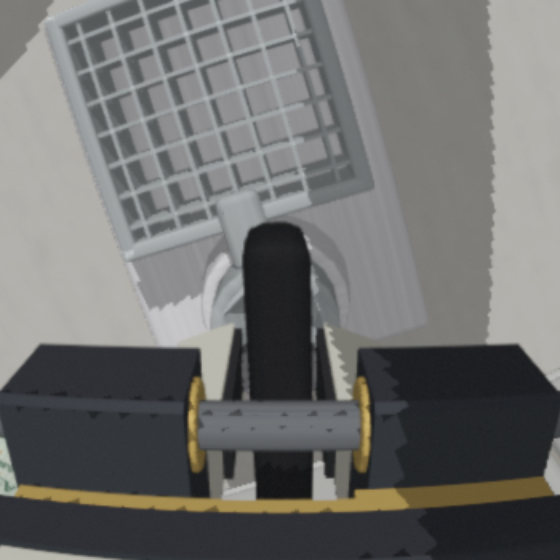

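```bash
cat > rect.py <<'E'
from h import *
import sys
c=capture('wrist'); M=np.array(c['cam_to_world']); img=c['img'][:,:,::-1]
def rect(z,cx=440,cy=-21,s=6,W=45):
    n=int(2*W*s); xs=cx+W-np.arange(n)/s; ys=cy+W-np.arange(n)/s
    Y,X=np.meshgrid(ys,xs); P=np.stack([X-M[0,3],Y-M[1,3],0*X+z-M[2,3]],-1)@M[:3,:3]
    r=np.hypot(P[...,0],P[...,1]); th=np.arctan2(r,-P[...,2])
    return cv2.remap(img,(c['cx']+c['fx']*th*P[...,0]/r).astype(np.float32),(c['cy']-c['fy']*th*P[...,1]/r).astype(np.float32),cv2.INTER_CUBIC)
cv2.imwrite(sys.argv[1],cv2.convertScaleAbs(rect(57),alpha=1.2))
E
python3 rect.py pics/rect2.png
```

```text
(no output)
```

View pics/rect2.png

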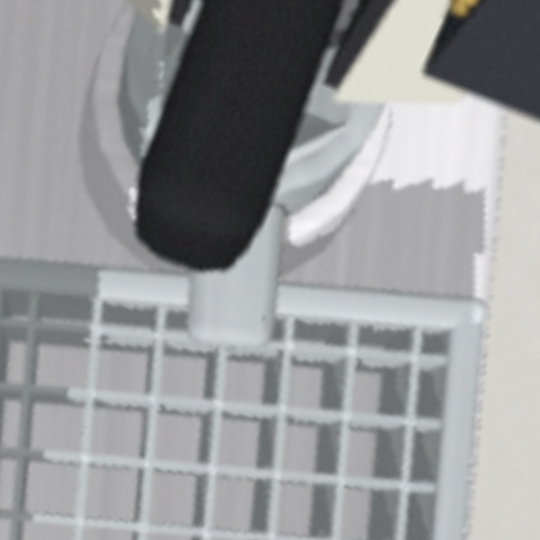

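```bash
for i in 1 2 3; do 
python3 -m handwheel '[[[0,0.2,0],[0,0,-0.04]],[[0,0,0],[0,0,0]],[[0,0,0],[0,0,0]]]' 1 | sed -n 2,3p; 
python3 -c "
from h import *
o=get_obs();print(o['contact_force'],o['moment'])"; done; python3 rect.py pics/rect3.png; python3 -c "
import cv2,numpy as np
a=cv2.imread('pics/rect2.png');b=cv2.imread('pics/rect3.png');cv2.imwrite('pics/cmp.png',np.hstack([a[180:400,100:400],b[180:400,100:400]]))"
```

```text
tool_pos: [472.7, -16.4, 106.6]
tcp_rot: [3.14, 0.005, 2.721]
[0.50291872 1.87004555 5.28670379] [ 0.46316785 -0.23306342  0.30543619]
tool_pos: [472.7, -16.3, 106.5]
tcp_rot: [3.14, 0.005, 2.682]
[-0.15607128  1.09724241  6.45097637] [ 0.3310598  -0.23745889  0.50948787]
tool_pos: [472.9, -16.3, 106.5]
tcp_rot: [3.14, 0.006, 2.642]
[1.92809098 0.36080186 5.74574336] [ 0.10324466 -0.47256672  0.46251286]
```

View pics/cmp.png

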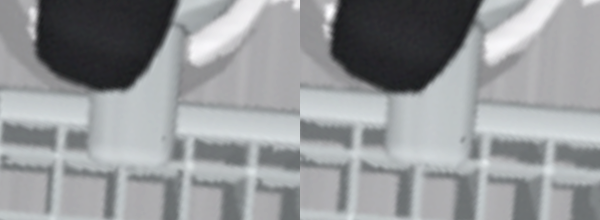

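```bash
python3 -m handwheel '[[[0,0,0],[0,0,0.06]],[[0,0,0],[0,0,0.06]],[[0,0,0],[0,0,0]],[[0,0,0],[0,0,0]]]' 1 ; 
python3 -c "
from h import *
o=get_obs();print(o['contact_force'],o['moment'])"; python3 -m handwheel '[[[0,0,0],[0,0,0]],[[0,0,0],[0,0,0]],[[0,0,0],[0,0,0]],[[0,0,0],[0,0,0]],[[0,0,0],[0,0,0]],[[0,0,0],[0,0,0]],[[0,0,0],[0,0,0]],[[0,0,0],[0,0,0]],[[0,0,0],[0,0,0]],[[0,0,0],[0,0,0]],[[0,0,0],[0,0,0]],[[0,0,0],[0,0,0]]]' 0
```

```text
time: 17.6
tool_pos: [472.8, -16.3, 106.5]
tcp_rot: [3.141, 0.005, 2.761]
contact_force: [2.8, -0.0, 6.4]
grip_width: 21.3
[ 2.75400207 -0.02049215  6.39550339] [ 0.0199614  -0.42616028 -0.08561157]
time: 19.1
tool_pos: [470.7, -15.6, 105.2]
tcp_rot: [3.141, -0.0, 2.761]
contact_force: [-1.1, -0.4, 0.2]
grip_width: 92.0
```

```bash
python3 -m handwheel '[[[0,0,5],[0,0,0]],[[0,0,15],[0,0,0]],[[0,0,30],[0,0,0]],[[0,0,45],[0,0,0]],[[0,0,45],[0,0,0]],[[0,0,0],[0,0,0]],[[0,0,0],[0,0,0]]]' 0; python3 - <<'E'
from h import *
c=snap('wrist');b=c['img'][:,:,::-1]
for t in ['thick_key_grip','lock']:
    for r in spot_in(t,'wrist')[:1]: print(t,round(r['score'],2),np.round(tow(c,r['xyz']),1))
w=cv2.resize(b[60:330,190:460],(540,540))
s=snap('scene')['img'][:,:,::-1]; 
t=snap('top');
for r in spot_in('thin_key_grip','top')[:1]: print('thin',round(r['score'],2),np.round(tow(t,r['xyz']),1))
for r in spot_in('thick_key_grip','top')[:1]: print('thick',round(r['score'],2),np.round(tow(t,r['xyz']),1))
sc=cv2.resize(s[150:290,130:260],(250,270)); tc=cv2.resize(t['img'][190:290,290:385,::-1],(250,270))
cv2.imwrite('pics/final.png',np.hstack([w,np.vstack([sc,tc])]))
E
```

```text
time: 19.98
tool_pos: [470.3, -15.6, 244.9]
tcp_rot: [-3.142, -0.001, 2.761]
contact_force: [-0.5, 0.6, -0.1]
grip_width: 92.0
thick_key_grip 0.57 [471.8 -13.5 112.5]
lock 0.67 [466.  -17.8  57.8]
thin 0.68 [367.  326.2 108.4]
thick 0.42 [477.4 -19.2 116.5]
```

View pics/final.png

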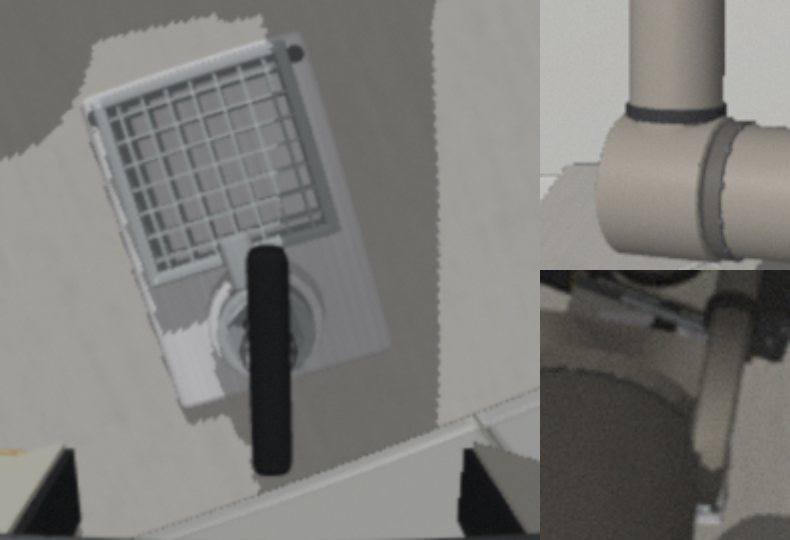

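```bash
python3 -c "
from h import *
bot.close_job(); print(get_obs()['time'])"
```

```text
the job is handed in; nothing more can be done
the job is handed in; nothing more can be done
```

I took the thick key out of its stand, seated it in the lock screw, turned it clockwise to the stop, let go, lifted clear and handed the job in at about 20 s. No verdict is reported, so what follows is from my own checks.

- **Seating:** I lowered the key until it bottomed with the TCP at z = 106.5 mm, against about 106.7 expected for fully home. I only started turning after that.
- **Stop:** While turning, the wrist moment stayed near the expected friction (0.08–0.21 N m). It then rose to about 0.5 N m while the lug stopped moving.
- **Back-off before release:** I turned back about 7° to take the twist off. The moment reached −0.09 N m, below the screw's 0.12 N m friction.
- **Last wrist view:** The lug lies over the grid's frame, parallel to the grid. The key stands upright in the screw, and the open gripper is well above it.
- **Thin key:** The network still places it in its stand, at about (367, 326) mm against (362, 327) at the start.

**Checks that disagreed or failed:**
- The bar ended about 15–18° past the lug's direction, more than the stated 10° of play. I think the bar twisted slightly in the grip or my angle reading is a few degrees off.
- The network put the thick key's bar top at z = 112–116 mm, against 116 expected. That is within its stated error of about 4 mm.
- The final scene and top pictures were blocked by the arm, so only the wrist view and the force readings confirm the lock.

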